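Warm-up pot: shift it to the keep-warm ring and hold its lid for the gilder

ROBOT

A 6-joint arm with a two-finger parallel gripper is mounted at the origin on the work surface. World frame = base frame: x ahead of the robot, y to its left, z up, the work surface at z = 0. Lengths are in m, angles in rad, forces in N, time in s.
With the tool pointing down it reaches from about 0.375 to 0.9 m from the base axis. Payload 3.1 kg.
Tool frame: the origin (TCP) lies midway between the tips of the shut fingers; the grasp point (between the pads) lies 19 mm behind it; z points along the fingers, y is the line along which they close (so a half turn about z gives the same grasp; the last joint's range is limited). The gripper opens to 85 mm and grips with 20 to 120 N. Pads are 22 mm wide; open, the fingers measure 114 mm over their backs; the gripper's body (76 mm by 85 mm) begins 54 mm behind the grasp point. The pads swing forward as they close: fully open they stand 13 mm farther back than shut.
Start: joints at [1.034, 0.527, 1.433, -0, 1.181, -0.178], TCP at [0.219, 0.585, 0.231] pointing down, gripper open.
Joint ranges: [-3.08, 3.08], [-0.75, 2.2], [0.22, 2.44], [-1.43, 4.57], [0, 2.65], [-2.85, 2.85]. Speed limits (rad/s): [2.79, 2.79, 3.14, 3.14, 3.14, 3.14].

INTERFACE

Orientations are given as a unit quaternion [x, y, z, w].
In Python, from station import manip gives the robot as it stands.
- The arm moves only by the tool drive_tool, never from a script. Its argument "motion" is a list that holds one entry, the list of rows, each a list of 5 numbers: the finger opening in mm, from 0 to 85.4, then the shift along the tool's x, y, z in units of 30 mm (1.0 is 30 mm), then the turn about the tool's z in units of 8 degrees (1.0 is 8 degrees). In form: [[[fingers, x, y, z, yaw], ...]]. A call has 1 to 10 rows; each row is the pose to reach, as a shift and turn from the pose commanded when the call began, along the tool's axes at that moment; what a row does not reach only later rows make up. A row lasts 1/10 s, in which the tool goes at most 50 mm and 8.59 degrees, less where a joint would pass 70% of its speed; a pose out of reach is approached as far as the arm can. A call with a gripper value outside its range is refused whole. The fingers move at their own pace and stop on an object; "squeeze" is the grip in N (left out, the last holds). Time passes only in rows, so rows that repeat a pose let the fingers close. It gives the time, the measured TCP pose, the force, the opening and the grip force at its end, in the units of the state.
- manip.sense(): the state, without advancing time (a new reading comes with each control period).
- manip.snapshot(name): name is "scene" or "side" or "wrist"; returns the picture (420x560x3 uint8, red, green, blue); there is no depth.
- manip.camera_model(name): a dict with "fov_y" (degrees; the focal length in pixels is half the picture's height over the tangent of half this angle, whatever the lens; pixels are square), "cx", "cy" (the principal point, pixels), "origin" and "orientation" of the camera in the world. Camera axes: x right, y up, looking along -z (the intrinsics and any distortion apply to the point x, -y, -z); pixel columns grow to the right and rows downward; lengths in m; the calibration is good to about 2 mm. A picture is of the moment at which its call begins: read the wrist's pose just before it. camera_model takes no time and is no camera call; for the wrist camera it gives the pose at the moment of the call.
- manip.sign_off(): hands the job in; it is judged then, once.
The state is a dict: "t": time; "q": joint angles; "qd": joint speeds; "tau": joint torques, N m; "tcp_pos": TCP position; "tool_rot": TCP orientation; "force": force on the tool from outside, world axes, zero at the start; "ft_torque": the same for the moment, N m; "finger_gap": opening from 0.0 (shut) to 1.0 (fully open); "gripper_force": force on a finger pad.
Only numpy, scipy, OpenCV 4.12 (cv2) and the standard library are available. Lean on these libraries where they do the work, as an engineer would, in place of code of your own. Each camera call takes 0.05 s, during which the arm holds its last target. There are 200 camera calls.

TASK

The jar of size in the steel pot is warm enough: slide the pot along the hob's glass, without lifting it and with its lid shut, from the glowing red ring to the middle of the white-outlined keep-warm ring. Then raise the pot's hinged lid to about 60 degrees from shut and keep holding it there, with the pot still standing flat in the ring, so that the gilder across the bench can reach in; it falls shut if let go, so finish while holding it. Leave the spare jar, the bottle and the other things around where they are.

Things in the scene. Friction and masses are not known exactly. Their poses are not given: they have to be found in the camera images.
- hob: portable twin hob, steel case with a flat smooth black glass top, 320 (x) x 520 (y) x 60 mm high, fixed to the table; two round black control knobs on its front, which faces the robot. Origin: centre of its underside on the table, so the glass is at z = 60 mm; its y axis runs along the line of the two rings
- ring_heat: glowing red cooking zone, flat in the glass, Ø 180 mm, one of the two rings 125 mm either side of the hob's centre (left or right by turns); the pot starts on it. Origin: its centre on the glass
- ring_warm: keep-warm zone, flat in the glass, not lit: a thin white circle Ø 180 mm with a thinner one Ø 110 mm inside, 250 mm from the red ring. Origin: its centre on the glass. The pot's base (Ø 140 mm) fits inside the white circle
- pot: stainless steel pot, outside Ø 140 mm, 95 mm high, loose, 0.9 to 1.2 kg with lid and the jar standing in it; friction on the glass roughly 0.3 to 0.42. Origin: centre of its underside, z up. Its straight handle points along the pot's -x axis, roughly towards the robot (within about 0.45 rad either way); the lid's hinge is at the handle's root
- pot_grip (a point): centre of the pot's handle, a level black bar 20 mm wide (pot's y) and 16 mm high, from 105 to 230 mm from the pot's axis, free all round, to be gripped from above. This point: 150 mm from the pot's axis along its -x, 62 mm above the pot's base, at mid width and mid height of the bar; axes as the pot's
- lid_hinge (a point): middle of the lid's hinge pin: 76 mm from the pot's axis along the pot's -x (handle side), 97 mm above its base. The pin runs along the pot's y. The point turns with the lid: with the lid shut its axes are the pot's, x pointing from the hinge over the lid's centre
- lid_knob (a point): point inside the lid's black knob, on its axis: 76 mm along the lid's x from the hinge pin and 30 mm along its z (lid shut: on the pot's axis, 127 mm above its base). Knob round, Ø 27 mm, its top 13 mm beyond this point, a Ø 20 mm neck at its foot; the lid, a shallow steel dome Ø 144 mm, lies 21 mm below this point. Site z = knob's axis, tilts with the lid
- lid (a joint): opening of the lid in rad: 0 shut, grows as the side away from the handle rises and the lid swings up towards the handle and the robot; 60 degrees is 1.047; stop at 1.75. The lid weighs 0.14 to 0.23 kg, swings freely without a spring and falls shut from below about 80 degrees when let go
- spare_jar: spare glass jar with white cap, Ø 54 mm, 62 mm high, standing on the far edge of the hob's glass, midway between the rings. Leave it alone. Origin: centre of its underside
- cup: blue plastic gesso cup, Ø 88 mm at the rim, 98 mm high. Leave it alone. Origin: centre of its underside
- water: clear water bottle with blue cap, Ø 68 mm, 225 mm high. Leave it alone. Origin: centre of its underside
- pigment: glass jar with white cap, Ø 62 mm, 75 mm high. Leave it alone. Origin: centre of its underside
- brush: flat brush, about 200 mm long and under 30 mm high, lying on the table between robot and hob. Leave it alone. Origin: within its length, on its underside
- filling_knife: filling knife, about 280 mm long and under 30 mm high, lying on the table between robot and hob. Leave it alone. Origin: within its length, on its underside
- sanding_block: cork sanding block with yellow paper, 67 x 97 x 22 mm. Leave it alone. Origin: centre of its underside
- rosette: white carved rosette, Ø 84 mm, about 20 mm high. Leave it alone. Origin: centre of its underside

How it is judged:
On the way, in this order (a step that is already met when the one before it is completed fails the run):
1. the pot stands still on the keep-warm ring, its lid shut (horizontal distance between pot and ring_warm below 0.022 m and height (world z) of pot below 0.064 m and angle between pot's own z axis and vertical below 0.06 rad and linear speed of pot below 0.02 m/s and value of joint lid below 0.12 rad), for 0.2 s.
2. the lid is held open at about 60 degrees (value of joint lid between 0.9 and 1.19 rad and contact force between the fingers and lid above 0.2 N), for 0.3 s.
At the end, for the whole second after the job is handed in: the pot stands flat and still on the glass within 22 mm of the keep-warm ring's centre, and the gripper's fingers hold its lid still at 60 degrees (between 52 and 68 degrees from shut) (all of step 2 and horizontal distance between pot and ring_warm below 0.022 m and height (world z) of pot below 0.064 m and angle between pot's own z axis and vertical below 0.06 rad and linear speed of pot below 0.02 m/s and velocity of joint lid between -0.15 and 0.15 rad/s); the arm keeps its last pose, push and grip.
It fails at once if the pot is lifted off the glass (more than 7 mm) or tipped by more than 9 degrees (height (world z) of pot above 0.067 m or angle between pot's own z axis and vertical above 0.16 rad).
It fails at once if the lid is opened (beyond 17 degrees) while the pot is off the keep-warm ring (value of joint lid above 0.3 rad and horizontal distance between pot and ring_warm above 0.05 m).
It fails at once if one of the things around is moved by more than 20 mm (distance of any of spare_jar, cup, water, pigment, brush, filling_knife, sanding_block, rosette from where it was at the start of the episode above 0.02 m).
It also fails if it takes over 48 s, if anything falls off the work surface, if the arm or the gripper's body presses on something with over 40 N, if the wrist force passes 120 N, or if a joint passes its speed limit or range.

## Working session

There is one attempt and no reset: what is moved stays moved. The work goes in short steps, Python scripts to look and compute and a tool call to move; the robot and the scene stay as the last step left them, time stands still between calls to the robot, and variables do not carry over. Pictures are saved under pics/ and viewed, at most 10 in all, crops included, and the job is handed in when it is done.

Besides the shell and the picture viewer there is one more tool, called after "Request:" as a command line: name --argument value ..., lists and objects as JSON in quotes. drive_tool: Moves the arm, as the interface text tells. Its arguments: {"type":"object","properties":{"motion":{"type":"array","items":{"type":"array","items":{"type":"array","items":{"type":"number"}}}},"squeeze":{"type":"number"}},"required":["motion"]}

```bash
ls; mkdir -p pics
python3 - <<'E'
from station import manip
import cv2
for n in("scene","side"):
    im=manip.snapshot(n); cv2.imwrite(f"pics/{n}0.png",im[:,:,::-1]); print(n,manip.camera_model(n))
print(manip.sense())
E
```

```text
pics
scene {'fov_y': 43.12585237013124, 'cx': 279.53752040975195, 'cy': 201.27379302421684, 'origin': array([1.11244555, 0.99024924, 1.13082457]), 'orientation': array([0.11295691, 0.40299754, 0.86805941, 0.26703293])}
side {'fov_y': 42.8240375554556, 'cx': 285.97890993784466, 'cy': 203.9882391663725, 'origin': array([0.31615756, 1.28856879, 1.30181828]), 'orientation': array([-0.02844423,  0.40406613,  0.91100749, -0.07737465])}
{'t': 0.1, 'q': array([ 1.03350051e+00,  5.28348634e-01,  1.43375656e+00, -2.36930386e-05,
        1.18138676e+00, -1.78521789e-01]), 'qd': array([-0.00317608, -0.00148686, -0.0024108 ,  0.00024563,  0.00105975,
       -0.00180351]), 'tau': array([ 5.11620347e-04, -4.43306029e+01, -1.78586018e+01, -2.22160679e-04,
        3.84473620e-03,  6.30802461e-06]), 'tcp_pos': array([0.21911819, 0.5846589 , 0.23045216]), 'tool_rot': array([ 1.78421943e-01,  9.83953611e-01, -8.93310420e-04, -3.22416982e-04]), 'force': array([-0.80405132,  0.43561872, -0.10067515]), 'ft_torque': array([-0.0234465 , -0.04730586,  0.013379  ]), 'gripper_force': 0.0, 'finger_gap': 0.9993502550860717}
```

View pics/scene0.png

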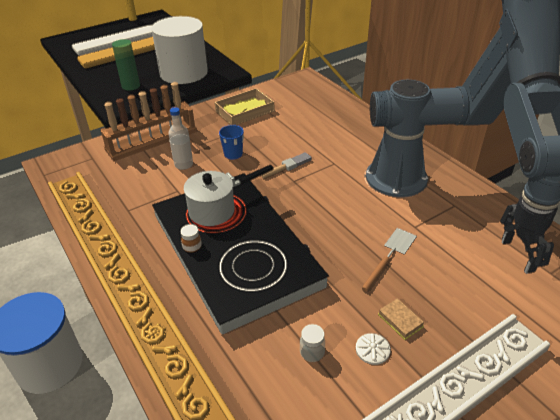

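View pics/side0.png

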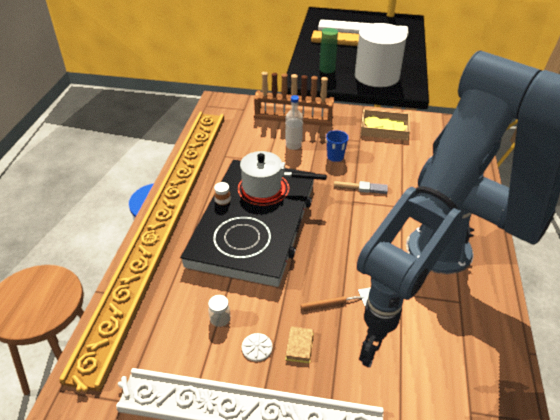

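The scene view shows the pot on the red ring, with its knob at (207,181), its handle tip at (272,168) and the white ring at (253,265). The side view has the knob at (261,158), the handle from (284,174) to (326,176) and the white ring at (242,237).

```bash
cat > h.py <<'E'
import numpy as np, cv2
from scipy.spatial.transform import Rotation as R
from scipy.optimize import least_squares
def ray(m,uv):
    f=210/np.tan(np.radians(m["fov_y"])/2); uv=np.atleast_2d(uv).astype(float)
    d=np.c_[(uv[:,0]-m["cx"])/f,-(uv[:,1]-m["cy"])/f,-np.ones(len(uv))]
    return np.array(m["origin"]),R.from_quat(m["orientation"]).apply(d)
def plane(m,uv,z):
    o,d=ray(m,uv); return (o+d*((z-o[2])/d[:,2])[:,None])[:,:2]
def proj(m,p):
    f=210/np.tan(np.radians(m["fov_y"])/2)
    c=R.from_quat(m["orientation"]).inv().apply(np.atleast_2d(p)-m["origin"])
    return np.c_[m["cx"]-f*c[:,0]/c[:,2],m["cy"]+f*c[:,1]/c[:,2]]
def circ(P,r=None):
    x0=list(P.mean(0))+([.09] if r is None else [])
    s=least_squares(lambda x:np.hypot(*(P-x[:2]).T)-(r or x[-1]),x0,loss="soft_l1",f_scale=.002)
    return s.x,np.sqrt(np.mean(s.fun**2))
def tri(ms,uvs):
    A=np.zeros((3,3));b=np.zeros(3)
    for m,uv in zip(ms,uvs):
        o,d=ray(m,uv); d=d[0]/np.linalg.norm(d[0]); Q=np.eye(3)-np.outer(d,d); A+=Q;b+=Q@o
    return np.linalg.solve(A,b)
E
python3 - <<'E'
from h import *
from station import manip
ms=[manip.camera_model(n) for n in("scene","side")]
ims=[cv2.imread(f"pics/{n}0.png").astype(int) for n in("scene","side")]
for m,im,(wu,wv) in zip(ms,ims,((253,265),(242,237))):
    v,u=np.nonzero((im.min(2)>110)); k=(abs(u-wu)<37)&(abs(v-wv)<29)
    P=plane(m,np.c_[u,v][k],.06); c=P.mean(0); c=(P.min(0)+P.max(0))/2
    P=P[np.hypot(*(P-c).T)>.075]; print("white",len(P),circ(P))
    w=circ(P)[0][:2]
    v,u=np.nonzero((im[:,:,2]>130)&(im[:,:,1]<60)&(im[:,:,0]<60)); Q=plane(m,np.c_[u,v],.06)
    k=np.hypot(*(Q-w).T)<.4; Q=Q[k]; d=Q-Q.mean(0)
    print("red",len(Q),circ(Q)); 
print("knob",tri(ms,[(207,181),(261,158)]))
print("tip",tri(ms,[(272,168),(326,176)]))
a=[cv2.resize(im.astype(np.uint8)[y:y+100,x:x+130],None,fx=5,fy=5,interpolation=2)[:, :] for im,(x,y) in zip(ims,((165,150),(220,130)))]
cv2.imwrite("pics/z.png",cv2.resize(np.vstack(a),(390,600)) if 0 else np.hstack([cv2.resize(b,(400,308)) for b in a]))
E
```

```text
white 322 (array([0.64131742, 0.11432802, 0.08917501]), np.float64(0.0017027036402598908))
red 72 (array([ 0.61963682, -0.13929881,  0.07641638]), np.float64(0.007347954426240607))
white 398 (array([0.64323047, 0.11355965, 0.08918413]), np.float64(0.002992161801479776))
red 78 (array([ 0.62324589, -0.13936788,  0.0738824 ]), np.float64(0.005628624337428611))
knob [ 0.63031422 -0.14748246  0.17857054]
tip [ 0.40333624 -0.15312442  0.12546555]
```

View pics/z.png

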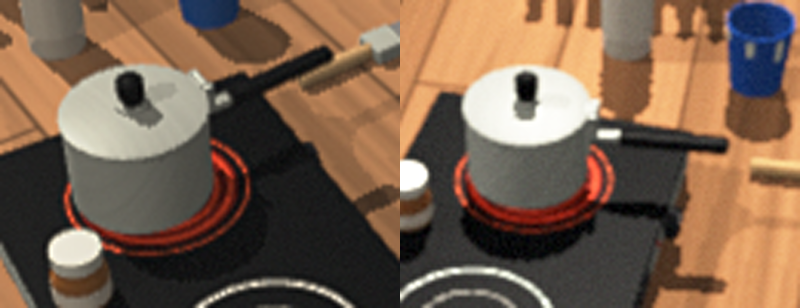

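The zoomed crops put the knob at scene (207.2,178.6) and side (261,158). The handle tip is at scene (271.6,166.9) and side (325.6,177.1), and the handle is clear all round.

```bash
cat >> h.py <<'E'
def rel(s,p,yaw=None):
    """units for a move to world p with tool y at world angle yaw(rad)"""
    Rt=R.from_quat(s["tool_rot"]); d=Rt.inv().apply(np.array(p)-s["tcp_pos"])/.03
    y=Rt.apply([0,1,0]); a=np.arctan2(y[1],y[0]); 
    t=0 if yaw is None else -np.degrees((yaw-a+np.pi/2)%np.pi-np.pi/2)/8
    return np.r_[d,t].round(3)
E
python3 - <<'E'
from h import *
from station import manip
ms=[manip.camera_model(n) for n in("scene","side")]
K=[plane(m,uv,.19)[0] for m,uv in zip(ms,((207.2,178.6),(261,158)))]
T=[plane(m,uv,.122)[0] for m,uv in zip(ms,((271.6,166.9),(325.6,177.1)))]
k=np.mean(K,0);t=np.mean(T,0);print(K,T); d=k-t;print(np.hypot(*d)); y=np.arctan2(d[1],d[0]);print("yaw",y)
g=k-.15*d/np.hypot(*d); print("grip",g)
s=manip.sense()
print(rel(s,[.42,.22,.25],np.pi/2+y),rel(s,[*g,.19],np.pi/2+y))
E
```

```text
[array([ 0.63181947, -0.13871604]), array([ 0.62755656, -0.13781049])] [array([ 0.40147608, -0.15612207]), array([ 0.40419594, -0.15795793])]
0.22762776690862893
yaw 0.08258260560185512
grip [ 0.48019922 -0.15063658]
[-10.537  -9.031  -0.638  -3.161] [-16.755 -19.891   1.38   -3.161]
```

Request:
drive_tool --motion '[[[85,-10.5,-9,-0.7,-3.16],[85,-10.5,-9,-0.7,-3.16],[85,-10.5,-9,-0.7,-3.16],[85,-10.5,-9,-0.7,-3.16],[85,-10.5,-9,-0.7,-3.16],[85,-10.5,-9,-0.7,-3.16],[85,-10.5,-9,-0.7,-3.16],[85,-10.5,-9,-0.7,-3.16],[85,-10.5,-9,-0.7,-3.16],[85,-10.5,-9,-0.7,-3.16]]]' --squeeze 60

```text
t: 1.1
tcp_pos: [0.4212, 0.2193, 0.2523]
tool_rot: [-0.039, 0.999, -0.0, 0.0]
force: [-0.2, -0.2, 0.3]
finger_gap: 0.992
gripper_force: 0.0
```

Run:
```python
from h import *
from station import manip
s=manip.sense(); print(s["tcp_pos"],rel(s,[.47,-.15,.25],np.pi/2+.0826))
```

```text
[0.42119555 0.21932408 0.25231294] [ -0.67  -12.4     0.084  -0.037]
```

Request:
drive_tool --motion '[[[85,-0.7,-12.4,0,0],[85,-0.7,-12.4,0,0],[85,-0.7,-12.4,0,0],[85,-0.7,-12.4,0,0],[85,-0.7,-12.4,0,0],[85,-0.7,-12.4,0,0],[85,-0.7,-12.4,0,0],[85,-0.7,-12.4,0,0],[85,-0.7,-12.4,0,0],[85,-0.7,-12.4,0,0]]]'

```text
t: 2.1
tcp_pos: [0.4706, -0.146, 0.2518]
tool_rot: [-0.041, 0.999, 0.001, -0.001]
force: [0.7, 0.4, -0.2]
finger_gap: 0.993
gripper_force: 0.0
```

Run:
```python
from h import *
from station import manip
s=manip.sense(); m=manip.camera_model("wrist"); im=manip.snapshot("wrist")[:,:,::-1].copy()
print(m,s["tcp_pos"])
for p in([.48,-.1506,.122],[.403,-.157,.122],[.63,-.138,.19]): 
    q=proj(m,p)[0]; print(q); cv2.circle(im,tuple(int(v) for v in q),4,(0,255,0),1)
cv2.imwrite("pics/w1.png",im)
```

```text
{'fov_y': 64.84227707181839, 'cx': 274.4913369774534, 'cy': 210.4949768724403, 'origin': array([ 0.40298122, -0.15174241,  0.39422015]), 'orientation': array([-0.09077837, -0.1005667 ,  0.72884525,  0.67114099])} [ 0.47063407 -0.14604135  0.25176091]
[267.5331234  211.61295635]
[266.96557315 117.80997915]
[267.29071637 421.14599077]
```

View pics/w1.png

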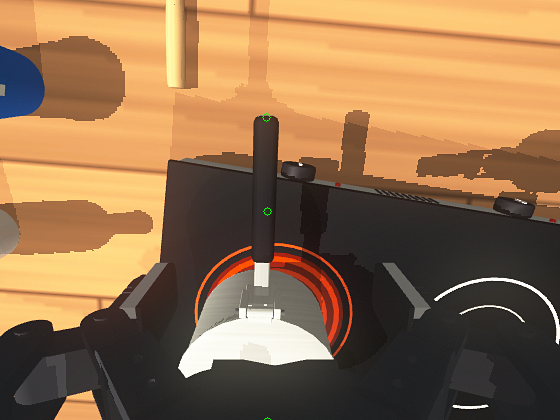

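The wrist view looks across the handle: its tip is at (266,117), its root at (262,262), and the bar centre at row 211 is near column 264. The estimate is therefore about 2 mm off in y, and yaw is near 0.055.

Run:
```python
from h import *
from station import manip
s=manip.sense(); print(rel(s,[.48,-.153,.102],np.pi/2+.055))
```

```text
[-0.302 -0.288  4.993  0.204]
```

Request:
drive_tool --motion '[[[85,-0.3,-0.2,1.5,0.2],[85,-0.3,-0.2,3,0.2],[85,-0.3,-0.2,4,0.2],[85,-0.3,-0.2,4.5,0.2],[85,-0.3,-0.2,5,0.2],[85,-0.3,-0.2,5,0.2],[85,-0.3,-0.2,5,0.2]]]'

```text
t: 2.85
tcp_pos: [0.4805, -0.1509, 0.1025]
tool_rot: [-0.028, 1.0, 0.0, -0.0]
force: [-0.3, 0.4, -0.4]
finger_gap: 0.995
gripper_force: 0.0
```

Run:
```python
from h import *
from station import manip
s=manip.sense(); print(rel(s,[.48,-.153,.102],np.pi/2+.055))
```

```text
[ 0.021 -0.069  0.018  0.011]
```

Request:
drive_tool --motion '[[[60,0,-0.07,0,0],[40,0,-0.07,0,0],[25,0,-0.07,0,0],[10,0,-0.07,0,0],[10,0,-0.07,0,0],[10,0,-0.07,0,0],[10,0,-0.07,0,0]]]' --squeeze 60

```text
t: 3.55
tcp_pos: [0.4808, -0.1548, 0.1028]
tool_rot: [-0.027, 1.0, -0.0, 0.0]
force: [-0.9, -0.5, 5.8]
finger_gap: 0.224
gripper_force: 61.0
```

Run:
```python
from h import *
from station import manip
s=manip.sense(); print({k:s[k] for k in("tcp_pos","force","ft_torque","finger_gap","gripper_force")})
ms=[manip.camera_model(n) for n in("scene","side")]; ims=[manip.snapshot(n)[:,:,::-1] for n in("scene","side")]
a=[cv2.resize(im[y:y+100,x:x+130],None,fx=5,fy=5,interpolation=2) for im,(x,y) in zip(ims,((165,150),(220,130)))]
cv2.imwrite("pics/z2.png",np.hstack([cv2.resize(b,(400,308)) for b in a]))
```

```text
{'tcp_pos': array([ 0.48078763, -0.1547653 ,  0.10284341]), 'force': array([-0.927419  , -0.4737386 ,  5.79731519]), 'ft_torque': array([ 0.02581479,  0.16394541, -0.0626502 ]), 'finger_gap': 0.2242682628501288, 'gripper_force': 61.03304386138916}
```

View pics/z2.png

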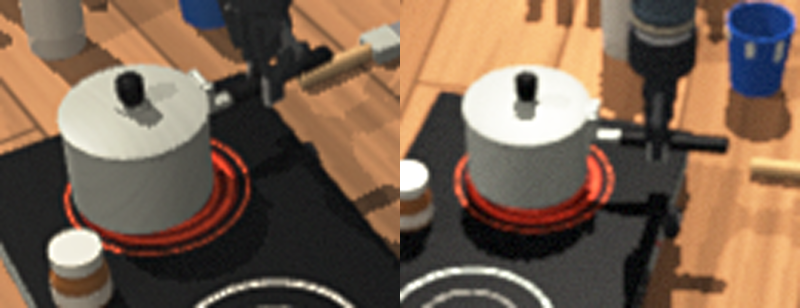

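The fingers are around the handle and the pot hasn't moved. Now sliding at about 0.1 m/s.

Request:
drive_tool --motion '[[[10,-0.01,0.1,0,0],[10,-0.03,0.3,0,0],[10,-0.06,0.6,0,0],[10,-0.09,0.9,0,0],[10,-0.12,1.2,0,0],[10,-0.15,1.5,0,0],[10,-0.18,1.8,0,0],[10,-0.21,2.1,0,0],[10,-0.24,2.4,0,0],[10,-0.27,2.7,0,0]]]' --squeeze 60

```text
t: 4.65
tcp_pos: [0.486, -0.0747, 0.1029]
tool_rot: [-0.026, 1.0, -0.001, 0.002]
force: [-0.3, -5.2, 3.0]
finger_gap: 0.221
gripper_force: 61.0
```

Request:
drive_tool --motion '[[[10,-0.03,0.3,0,0],[10,-0.06,0.6,0,0],[10,-0.09,0.9,0,0],[10,-0.12,1.2,0,0],[10,-0.15,1.5,0,0],[10,-0.18,1.8,0,0],[10,-0.21,2.1,0,0],[10,-0.24,2.4,0,0],[10,-0.27,2.7,0,0],[10,-0.3,3,0,0]]]'

```text
t: 5.65
tcp_pos: [0.4899, 0.0159, 0.1028]
tool_rot: [-0.026, 1.0, -0.001, 0.001]
force: [-0.3, -7.1, 3.2]
finger_gap: 0.223
gripper_force: 61.1
```

Request:
drive_tool --motion '[[[10,-0.03,0.3,0,0],[10,-0.06,0.6,0,0],[10,-0.09,0.9,0,0],[10,-0.12,1.2,0,0],[10,-0.15,1.5,0,0],[10,-0.18,1.8,0,0],[10,-0.21,2.1,0,0],[10,-0.21,2.1,0,0],[10,-0.21,2.1,0,0]]]'

```text
t: 6.55
tcp_pos: [0.4924, 0.0804, 0.1028]
tool_rot: [-0.027, 1.0, 0.0, 0.001]
force: [1.3, 0.1, 4.2]
finger_gap: 0.223
gripper_force: 61.0
```

Run:
```python
from h import *
from station import manip
s=manip.sense(); print({k:s[k] for k in("tcp_pos","force","ft_torque","finger_gap","gripper_force")})
print(rel(s,[.4925,.106,.1028],np.pi/2+.054))
ims=[manip.snapshot(n)[:,:,::-1] for n in("scene","side")]
for n,i in zip("ab",ims): cv2.imwrite(f"pics/z3{n}.png",i)
a=[cv2.resize(im[y:y+130,x:x+170],(400,306),interpolation=2) for im,(x,y) in zip(ims,((180,170),(180,160)))]
cv2.imwrite("pics/z3.png",np.hstack(a))
```

```text
{'tcp_pos': array([0.49244573, 0.08040426, 0.10276748]), 'force': array([1.3187527 , 0.11748929, 4.18911978]), 'ft_torque': array([ 0.12257767, -0.1892924 , -0.03346899]), 'finger_gap': 0.22298007732933553, 'gripper_force': 60.99470615386963}
[-0.048  0.852 -0.001  0.005]
```

View pics/z3.png

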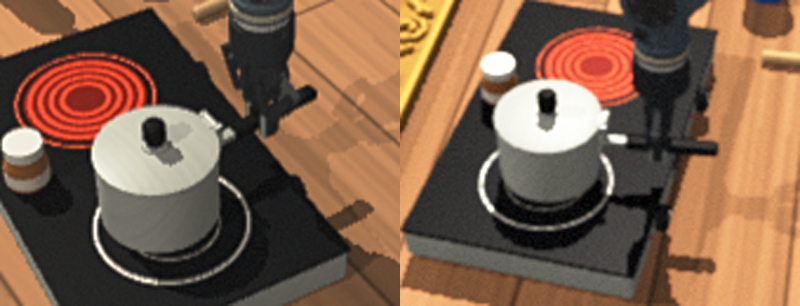

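The slide stopped short, with the pot still toward the red side. The knob is at scene (245,225.2) and side (242.5,202.1), and both rings can be seen now.

Run:
```python
from h import *
from station import manip
ms=[manip.camera_model(n) for n in("scene","side")]
for m,f in zip(ms,"ab"):
    im=cv2.imread(f"pics/z3{f}.png").astype(int)
    v,u=np.nonzero((im[:,:,2]>150)&(im[:,:,1]<110)&(im[:,:,0]<90)&(im[:,:,2]-im[:,:,1]>110)); Q=plane(m,np.c_[u,v],.06)
    Q=Q[np.hypot(*(Q-[.615,-.135]).T)<.105]; (c,rr)=cv2.minEnclosingCircle((Q*1000).astype(np.float32)); print("red",c,rr)
K=[plane(m,uv,.19)[0] for m,uv in zip(ms,((245,225.2),(242.5,202.1)))];print(K)
print(tri(ms,((245,225.2),(242.5,202.1))))
```

```text
red (620.2833862304688, -134.83787536621094) 90.90889739990234
red (629.1524658203125, -141.66400146484375) 88.09095001220703
[array([0.64317335, 0.0924911 ]), array([0.63945969, 0.09257612])]
[0.64078795 0.08784538 0.18537371]
```

Request:
drive_tool --motion '[[[10,-0.01,0.2,0,0],[10,-0.03,0.4,0,0],[10,-0.04,0.6,0,0],[10,-0.05,0.8,0,0],[10,-0.05,0.8,0,0],[10,-0.05,0.8,0,0],[10,-0.05,0.8,0,0]]]'

```text
t: 7.35
tcp_pos: [0.4921, 0.1037, 0.1027]
tool_rot: [-0.027, 1.0, -0.0, 0.001]
force: [0.6, -1.3, 5.1]
finger_gap: 0.225
gripper_force: 61.3
```

Request:
drive_tool --motion '[[[30,0,0,0,0],[45,0,0,0,0],[60,0,0,0,0],[85,0,0,0,0],[85,0,0,-0.5,0],[85,0,0,-1.5,0],[85,0,0,-2.5,0],[85,0,0,-3.5,0],[85,0,0,-4.5,0],[85,0,0,-5,0]]]'

```text
t: 8.35
tcp_pos: [0.4923, 0.1045, 0.2547]
tool_rot: [-0.027, 1.0, -0.0, 0.002]
force: [-0.1, -0.6, -0.5]
finger_gap: 0.997
gripper_force: 0.0
```

Run:
```python
from h import *
from station import manip
ms=[manip.camera_model(n) for n in("scene","side")]
s=manip.sense(); print(s["tcp_pos"])
ims=[manip.snapshot(n)[:,:,::-1] for n in("scene","side")]
for n,i,m in zip("ab",ims,ms):
    cv2.imwrite(f"pics/z4{n}.png",i); 
    q=proj(m,[.642,.114,.19])[0].astype(int); g=i[q[1]-15:q[1]+16,q[0]-15:q[0]+16].max(2)
    v,u=np.nonzero(g<60); print(n,q,len(u),u.mean()+q[0]-15,v.mean()+q[1]-15)
wm=manip.camera_model("wrist"); w=manip.snapshot("wrist")[:,:,::-1]; np.save("wm.npy",wm,allow_pickle=True)
a=[cv2.resize(im[y:y+130,x:x+170],(400,306),interpolation=2) for im,(x,y) in zip(ims,((180,170),(180,160)))]
cv2.imwrite("pics/z4.png",np.vstack([np.hstack(a),np.pad(cv2.resize(w,None,fx=.7,fy=.7),((0,0),(0,408),(0,0)))]))
```

```text
[0.49231279 0.104531   0.25472843]
a [249 229] 215 251.91162790697672 223.1906976744186
b [240 206] 103 237.25242718446603 201.3495145631068
```

View pics/z4.png

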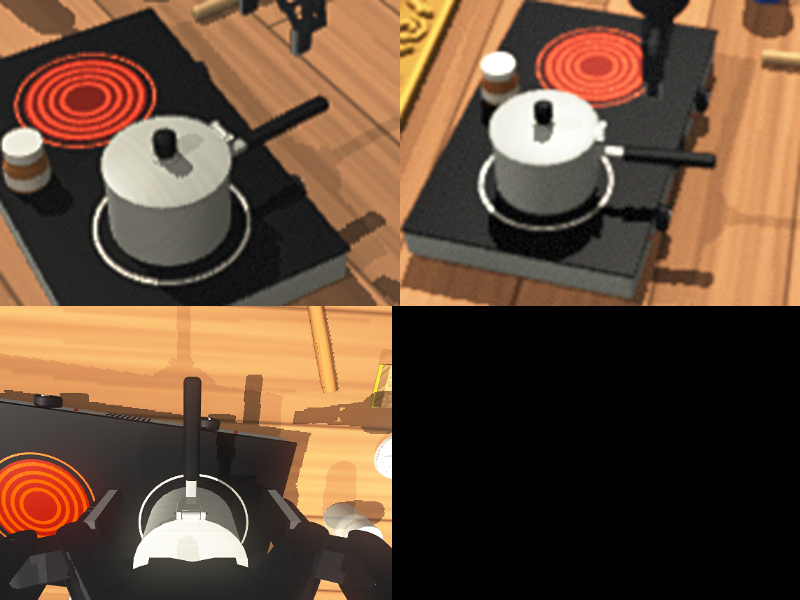

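The pot sits inside the white ring with its lid shut. The knob centre is at scene (249.7,231.2) and side (240.8,208). In the wrist view the handle runs from tip (274.3,103) to (272.9,255).

Run:
```python
from h import *
from station import manip
ms=[manip.camera_model(n) for n in("scene","side")]; wm=manip.camera_model("wrist"); s=manip.sense()
K=[plane(m,uv,.188)[0] for m,uv in zip(ms,((249.7,231.2),(240.8,208)))];print(K,tri(ms,((249.7,231.2),(240.8,208))))
a,b=plane(wm,[(274.3,103),(272.9,255)],.128);y=np.arctan2(*(b-a)[::-1]);print(a,b,y)
print("centre via tip",a+.23*np.array([np.cos(y),np.sin(y)]))
i=cv2.imread("pics/z4a.png").astype(int); v,u=np.nonzero(i.min(2)>110)
```

```text
[array([0.64383043, 0.11685784]), array([0.63913616, 0.11771957])] [0.64087516 0.11137014 0.1820161 ]
[0.41291561 0.10034716] [0.53901785 0.10609003] 0.04550991057531329
centre via tip [0.64267747 0.11081083]
```

Request:
drive_tool --motion '[[[85,-1.3,0,0,0],[85,-2.6,0,0,0],[85,-3.9,0,0,0],[85,-5,0,0,0],[85,-5,0,0,0],[85,-5,0,0.8,0],[85,-5,0,1.6,0],[85,-5,0,2.2,0],[85,-5,0,2.65,0],[85,-5,0,2.65,0]]]' --squeeze 20

```text
t: 9.5
tcp_pos: [0.6385, 0.1125, 0.1694]
tool_rot: [-0.027, 1.0, 0.0, -0.004]
force: [0.1, -0.3, -0.8]
finger_gap: 0.996
gripper_force: 0.0
```

Run:
```python
from h import *
from station import manip
s=manip.sense(); print(s["tcp_pos"],s["force"],rel(s,[.642,.113,.175],np.pi/2+.05))
a=[cv2.resize(manip.snapshot(n)[y:y+130,x:x+170,::-1],(400,306),interpolation=2) for n,x,y in(("scene",180,170),("side",180,160))]
cv2.imwrite("pics/z5.png",np.hstack(a))
```

```text
[0.63849045 0.1125499  0.16939066] [ 0.07351582 -0.34413333 -0.82297799] [-0.116  0.009 -0.188  0.033]
```

View pics/z5.png

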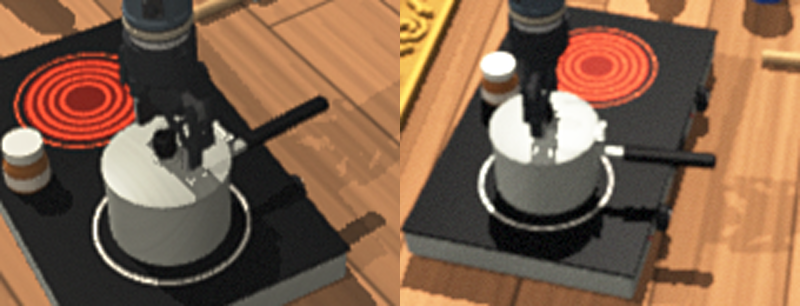

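The fingers straddle the knob. Next, let the arm settle and fix the height.

Request:
drive_tool --motion '[[[85,-0.05,0,-0.1,0],[85,-0.05,0,-0.1,0],[85,-0.05,0,-0.1,0]]]'

```text
t: 9.9
tcp_pos: [0.6435, 0.1127, 0.177]
tool_rot: [-0.027, 1.0, -0.0, 0.001]
force: [-0.0, 0.3, -0.1]
finger_gap: 0.996
gripper_force: 0.0
```

Run:
```python
from h import *
from station import manip
s=manip.sense(); print(s["tcp_pos"],s["force"],rel(s,[.642,.113,.175],np.pi/2+.05))
```

```text
[0.64347606 0.1126654  0.17703478] [-0.04400045  0.30603924 -0.11008743] [0.049 0.014 0.068 0.032]
```

Request:
drive_tool --motion '[[[70,0.05,0,0.05,0],[55,0.05,0,0.05,0],[40,0.05,0,0.05,0],[30,0.05,0,0.05,0],[20,0.05,0,0.05,0],[20,0.05,0,0.05,0],[20,0.05,0,0.05,0],[20,0.05,0,0.05,0]]]' --squeeze 20

```text
t: 10.7
tcp_pos: [0.6415, 0.1114, 0.1747]
tool_rot: [-0.027, 1.0, -0.001, 0.0]
force: [-0.7, -4.8, 2.4]
finger_gap: 0.304
gripper_force: 20.6
```

Run:
```python
from h import *
from station import manip
s=manip.sense(); print(s["tcp_pos"],s["force"],s["ft_torque"],s["finger_gap"]*85)
# arc: contact point c mm above knob site at start stays with knob; tool vertical
for c in(0,.005):
  r=np.hypot(.076,.030+c);a0=np.arctan2(.030+c,.076)
  for th in range(0,61,5):
    t=a0+np.radians(th); dx=r*np.cos(t)-.076; dz=r*np.sin(t)-.03-c
    print(c,th,"tx %.2f tz %.2f"%(-dx/.03,-dz/.03))
```

```text
[0.64153419 0.11138293 0.1746885 ] [-0.66476467 -4.84113998  2.41087109] [-0.97139143  0.14002325  0.013401  ] 25.809331251757808
0 0 tx -0.00 tz -0.00
0 5 tx 0.10 tz -0.22
0 10 tx 0.21 tz -0.42
0 15 tx 0.35 tz -0.62
0 20 tx 0.49 tz -0.81
0 25 tx 0.66 tz -0.98
0 30 tx 0.84 tz -1.13
0 35 tx 1.03 tz -1.27
0 40 tx 1.24 tz -1.39
0 45 tx 1.45 tz -1.50
0 50 tx 1.67 tz -1.58
0 55 tx 1.90 tz -1.65
0 60 tx 2.13 tz -1.69
0.005 0 tx 0.00 tz 0.00
0.005 5 tx 0.11 tz -0.22
0.005 10 tx 0.24 tz -0.42
0.005 15 tx 0.39 tz -0.62
0.005 20 tx 0.55 tz -0.80
0.005 25 tx 0.73 tz -0.96
0.005 30 tx 0.92 tz -1.11
0.005 35 tx 1.13 tz -1.24
0.005 40 tx 1.34 tz -1.36
0.005 45 tx 1.57 tz -1.45
0.005 50 tx 1.80 tz -1.52
0.005 55 tx 2.04 tz -1.58
0.005 60 tx 2.28 tz -1.61
```

Request:
drive_tool --motion '[[[20,0,-0.04,0,0],[20,0,-0.04,0,0],[20,0.05,-0.04,-0.11,0],[20,0.11,-0.04,-0.22,0],[20,0.17,-0.04,-0.32,0],[20,0.23,-0.04,-0.42,0],[20,0.3,-0.04,-0.52,0],[20,0.37,-0.04,-0.62,0],[20,0.37,-0.04,-0.62,0],[20,0.37,-0.04,-0.62,0]]]'

```text
t: 11.7
tcp_pos: [0.6304, 0.1111, 0.1933]
tool_rot: [-0.027, 1.0, 0.0, 0.0]
force: [3.5, -1.2, -1.7]
finger_gap: 0.299
gripper_force: 20.2
```

Request:
drive_tool --motion '[[[20,0.03,0,-0.1,0],[20,0.1,0,-0.19,0],[20,0.19,0,-0.28,0],[20,0.28,0,-0.36,0],[20,0.37,0,-0.44,0],[20,0.46,0,-0.51,0],[20,0.56,0,-0.58,0],[20,0.65,0,-0.65,0],[20,0.65,0,-0.65,0]]]'

```text
t: 12.6
tcp_pos: [0.6102, 0.11, 0.2127]
tool_rot: [-0.027, 1.0, 0.0, -0.0]
force: [1.5, 2.4, -2.3]
finger_gap: 0.309
gripper_force: 20.1
```

Request:
drive_tool --motion '[[[20,0.1,0.02,-0.06,0],[20,0.21,0.03,-0.12,0],[20,0.32,0.03,-0.18,0],[20,0.42,0.03,-0.23,0],[20,0.53,0.03,-0.27,0],[20,0.64,0.03,-0.31,0],[20,0.76,0.03,-0.35,0],[20,0.87,0.03,-0.38,0],[20,0.87,0.03,-0.38,0],[20,0.87,0.03,-0.38,0]]]'

```text
t: 13.6
tcp_pos: [0.5851, 0.109, 0.2244]
tool_rot: [-0.027, 1.0, -0.0, 0.001]
force: [3.1, -1.4, 2.7]
finger_gap: 0.306
gripper_force: 20.0
```

Run:
```python
from h import *
from station import manip
s=manip.sense(); print(s["tcp_pos"],s["force"],s["ft_torque"],s["finger_gap"]*85)
a=[cv2.resize(manip.snapshot(n)[y:y+130,x:x+170,::-1],(400,306),interpolation=2) for n,x,y in(("scene",180,170),("side",180,160))]
cv2.imwrite("pics/z6.png",np.hstack(a))
```

```text
[0.58509275 0.10896559 0.22437306] [ 3.10325148 -1.35239162  2.72703221] [-0.42665329 -0.60293661 -0.06446052] 26.026109756291298
```

View pics/z6.png

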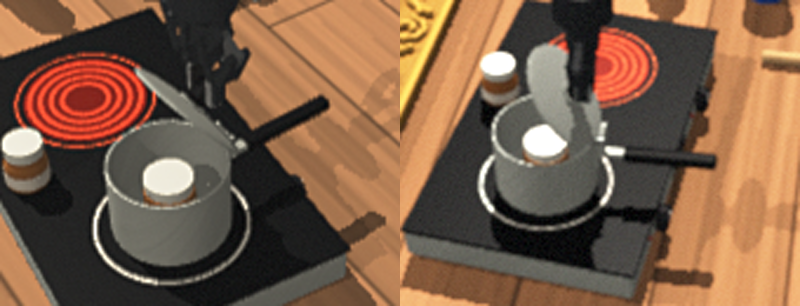

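The pot hasn't moved (handle tip still at zoom (328,103)) and the lid is well open, held by the knob. The lid's far rim is near zoom (138,70) in the scene half, and its top near (548,45) in the side half. I'll compare those with projected rims.

Run:
```python
from h import *
from station import manip
s=manip.sense();z=cv2.imread("pics/z6.png");out=[]
c=np.array([.6418,.112]);y=.05;ex=np.array([np.cos(y),np.sin(y),0]);ey=np.array([-np.sin(y),np.cos(y),0]);ez=np.array([0,0,1])
h=np.r_[c,.06]-.076*ex+.097*ez
k=s["tcp_pos"]+[0,0,.019]-h; print("tool rel hinge x,z:",k@ex,k[2],"lid from site at tool: %.1f"%(np.degrees(np.arctan2(k[2],k@ex))-np.degrees(np.arctan2(.033,.076))))
for i,(n,x0,y0) in enumerate((("scene",180,170),("side",180,160))):
    m=manip.camera_model(n)
    for th,col in((50,(0,0,255)),(56,(0,255,0)),(62,(255,0,0))):
        t=np.radians(th);lx=np.cos(t)*ex+np.sin(t)*ez
        a=np.linspace(0,2*np.pi,60)[:,None]
        P=h+lx*(.076+.072*np.cos(a))+ey*.072*np.sin(a)
        q=(proj(m,P)-[x0,y0])*400/170+[400*i,0]
        cv2.polylines(z,[q.astype(int).reshape(-1,1,2)],True,col,1,cv2.LINE_AA)
cv2.imwrite("pics/z7.png",np.hstack([cv2.resize(z[:,80:280],(400,612))[:590],cv2.resize(z[:,480:680],(400,612))[:590]]))
```

```text
tool rel hinge x,z: 0.019320612019357974 0.08627729143197721 lid from site at tool: 53.9
```

View pics/z7.png

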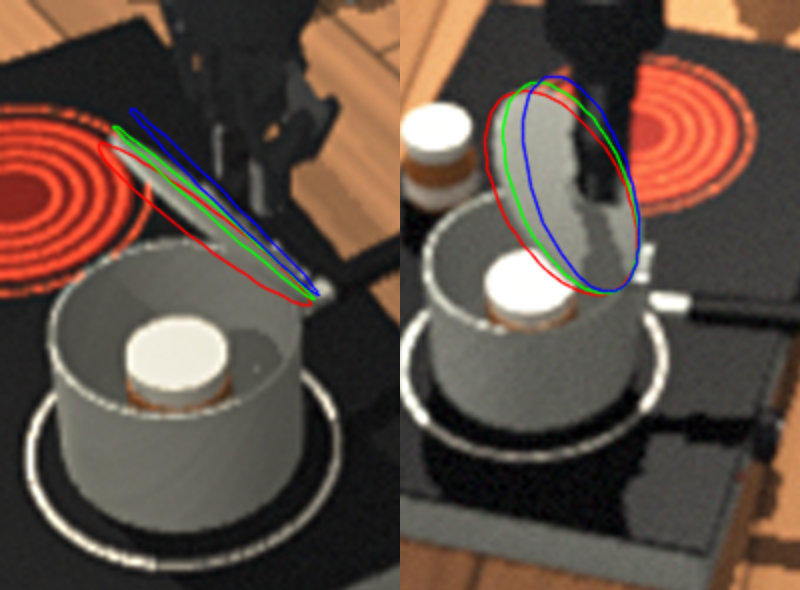

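The overlay puts the lid at about 54–55° (close to the green 56° rim), so it needs about 6° more.

Request:
drive_tool --motion '[[[20,0.07,0,-0.02,0],[20,0.14,0,-0.04,0],[20,0.21,0,-0.05,0],[20,0.27,0,-0.06,0],[20,0.27,0,-0.06,0],[20,0.27,0,-0.06,0],[20,0.27,0,-0.06,0],[20,0.27,0,-0.06,0]]]'

```text
t: 14.5
tcp_pos: [0.5769, 0.1088, 0.2259]
tool_rot: [-0.027, 1.0, 0.0, 0.0]
force: [3.0, -2.5, 5.2]
finger_gap: 0.307
gripper_force: 19.7
```

Run:
```python
from h import *
from station import manip
s=manip.sense();print(s["force"],s["gripper_force"])
c=np.array([.6418,.112]);y=.05;ex=np.array([np.cos(y),np.sin(y),0]);h=np.r_[c,.06]-.076*ex+[0,0,.097]
k=s["tcp_pos"]+[0,0,.019]-h; print("lid %.1f"%np.degrees(np.arctan2(k[2],k@ex)-np.arctan2(.033,.076)))
# did the pot shift? register the handle patch with the picture after release
b=cv2.imread("pics/z4b.png",0);a=cv2.cvtColor(manip.snapshot("side"),cv2.COLOR_RGB2GRAY)
print("white-ring/handle patch shift px",[cv2.phaseCorrelate(np.float32(b[w]),np.float32(a[w]))[0] for w in(np.s_[210:240,268:310],)])
```

```text
[ 2.95333365 -2.48438829  5.18928271] 19.703384038293734
lid 59.4
white-ring/handle patch shift px [(0.6373379057686925, 0.07925418543368501)]
```

```bash
python3 -c "
from station import manip
print(manip.sign_off())"
```

```text
the job is handed in; nothing more can be done
None
```

I slid the pot to the middle of the keep-warm ring with its lid shut, then raised the lid to about 59° by my estimate. I handed the job in at about 14.5 s with the gripper still holding the knob; no verdict came back.

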